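Stand the wet ink painting up with a bamboo stick

TASK

The ink on the slanted painting board is still wet and the painter wants to see it standing up, so the board must not be touched by hand. Pull the long bamboo stick out of the brush stand, pass its lower end down through the wire loop behind the board's top edge, and with it swing the board up, without letting it drop, until it stands straight up at its balance point. Finish while still holding it there with the stick in the gripper, stick roughly upright and in the loop, so that the board falls neither way; leave the two brushes, the bowl and the brass paperweight where they are.

Things in the scene. Friction and masses are not known exactly. Their poses are not given: they have to be found in the camera images.
- easel: small wooden table easel, fixed to the table: a flat foot frame about 155 x 250 mm, 12 mm high, with two rear rests (posts up to 94 mm high, 95 mm either side of the middle) on which the board leans. Origin on the table under the middle of the hinge; its x axis points horizontally from the hinge towards the side on which the board leans (roughly away from the robot), y along the hinge, z up.
- board (a joint): angle of the board, rad: 0 leaning back on its rests, 40 degrees (0.698 rad) from vertical; grows as it is swung up; 0.698 straight up, in balance; larger when past that. Board: plywood, 200 mm wide, 160 mm from hinge to top edge, 8 mm thick, about 0.3 kg, wet painting on the face to the robot. Free hinge: past balance it falls towards the robot, before it back onto its rests.
- loop (a point): middle of the opening of the 6 mm wire loop behind the board's top edge: 164 mm from the hinge along the board, 19.5 mm behind its mid-plane. Axes turn with the board: z hinge to top, y along hinge, x out of the back. Clear opening 50 mm (y) by 30 mm (board to outer wire), slanted up 20 degrees: an upright stick fits with the board leaning or upright, 10 mm play each way, and can push both ways.
- pivot (a point): middle of the board's hinge axis, 22 mm above the table over the easel's origin; the hinge runs along the easel's y.
- stand: dark wooden brush stand, fixed, 60 x 150 x 90 mm high, with three upright holes 14 mm wide and 80 mm deep (floor 10 mm above the table) in a row along its y, 45 mm apart. Origin under its middle. The stick and the two brushes stand in the holes, in any order.
- stick: plain round bamboo stick, 12 mm thick, 215 mm long, 30 g, standing upright in one of the stand's holes, its top 225 mm above the table: by far the tallest thing in the stand. Origin at the centre of its lower end, z along it.
- brush_a: short brush with dark hair up, standing in the stand, 12 to 18 mm thick, its top 139 mm above the table. Origin at its lower end. To be left there.
- brush_b: short brush with pale hair up, same size as the other, standing in the stand. Origin at its lower end. To be left there.
- bowl: white porcelain bowl 100 mm wide, 40 mm high, on the table beyond the work. Origin under its middle. To be left alone.
- weight: brass paperweight bar 30 x 120 x 18 mm lying on the painting sheet near the bowl. Origin under its middle. To be left alone.

How it is judged (in metres and radians):
On the way:
1. the stick has been pulled out of the stand and is held, while the board still leans back (height (world z) of stick above 0.1 m and contact force between the fingers and stick above 1 N and value of joint board below 0.15 rad), for 0.1 s.
At the end, for the whole second after the job is handed in: The program ends while holding: the board is within 0.1 rad (6 degrees) of straight up (joint 0.598 to 0.798) and still (below 0.15 rad/s), the stick is gripped by the fingers, within 20 degrees of upright, and its lower end has passed down through the wire loop, behind the board (value of joint board between 0.598 and 0.798 rad and velocity of joint board between -0.15 and 0.15 rad/s and contact force between the fingers and stick above 1 N and angle between stick's own z axis and vertical below 0.35 rad and z of stick in the frame of loop between -0.134 and -0.004 m and x of stick in the frame of loop between -0.0195 and 0.0255 m and y of stick in the frame of loop between -0.035 and 0.035 m); the arm keeps its last pose, push and grip.
It fails at once if the gripper or arm touched the wet board (contact force between any of the arm, the fingers and board above 0.5 N).
It fails at once if the board fell over towards the robot (value of joint board above 1 rad).
It fails at once if the board was dropped or flung (velocity of joint board below -3 rad/s or velocity of joint board above 3 rad/s).
It fails at once if a brush, the bowl or the paperweight was displaced by more than 30 mm (distance of any of brush_a, brush_b, bowl, weight from where it was at the start of the episode above 0.03 m).
It also fails if it takes over 53 s, if anything falls off the work surface, if the arm or the gripper's body presses on something with over 40 N, if the wrist force passes 120 N, or if a joint passes its speed limit or range.

ROBOT

A 7-joint arm with a two-finger parallel gripper is mounted at the origin on the work surface. World frame = base frame: x ahead of the robot, y to its left, z up, the work surface at z = 0. Lengths are in mm, angles in rad, forces in N, time in s.
With the tool pointing down it reaches from about 425 to 875 mm from the base axis. Payload 9.9 kg.
Tool frame: the origin (TCP) lies midway between the tips of the shut fingers; the grasp point (between the pads) lies manip.hold_point_z behind it (manip.hold_point_z is the distance from the TCP to the grasp point, in mm); y points along the fingers, x is the direction in which the jaws open and shut, and the axes are right-handed (so a half turn about y gives the same grasp; the last joint's range is limited). The gripper opens to 85 mm and grips with 20 to 120 N. Pads are 22 mm wide; open, the fingers measure 114 mm over their backs; the gripper's body (76 mm by 85 mm) begins 54 mm behind the grasp point. The pads swing forward as they close: fully open they stand 13 mm farther back than shut.
Start: joints at [-0.084, 0.576, 0.025, 1.437, -0.015, 1.129, -0.057], TCP at [675.003, 0.006, 231.289] pointing down, gripper open.
Joint ranges: [-2.76, 2.76], [-0.34, 2.15], [-1.52, 1.57], [0.19, 2.46], [-1.09, 4.23], [0.17, 1.99], [-2.82, 2.82]. Speed limits (rad/s): [2.22, 2.22, 3.01, 3.01, 3.14, 3.14, 3.14].

INTERFACE

Orientations are given as a unit quaternion [w, x, y, z].
In Python, from workcell import manip gives the robot as it stands.
- The arm moves only by the shell command python3 -m pendant 'ROWS' [FORCE]. ROWS is a JSON object of lists of equal length, an entry for each row: "delta_pos": the shift along the tool's x, y, z in units of 40 mm (1.0 is 40 mm), a list of three; "angular": the turn, a rotation vector about the tool's x, y, z in units of 8 degrees (1.0 is 8 degrees), a list of three; "gripper": the closure, from 0 (fully open) to 1 (shut). A call has 1 to 20 rows; each row is the pose to reach, as a shift and turn from the pose commanded when the call began, along the tool's axes at that moment; what a row does not reach only later rows make up. A row lasts 1/8 s, in which the tool goes at most 62.5 mm and 10.7 degrees, less where a joint would pass 70% of its speed; a pose out of reach is approached as far as the arm can. A call with a gripper value outside its range is refused whole. The fingers move at their own pace and stop on an object; FORCE is the grip in N (left out, the last holds). Time passes only in rows, so rows that repeat a pose let the fingers close. It gives the time, the measured TCP pose, the force and the opening at its end, in the units of the state.
- manip.read_state(): the state, without advancing time (a new reading comes with each control period).
- manip.camera(name): name is "scene" or "side" or "wrist"; returns the picture (400x640x3 uint8, blue, green, red); there is no depth.
- manip.camera_model(name): a dict with "fx", "fy", "cx", "cy" (pixels), "extrinsics" (4x4, takes a point from camera to world coordinates). Camera axes: x right, y down, z forward; pixel columns grow to the right and rows downward; lengths in mm; the calibration is good to about 2 mm. A picture is of the moment at which its call begins: read the wrist's pose just before it. camera_model takes no time and is no camera call; for the wrist camera it gives the pose at the moment of the call.
- manip.close_job(): hands the job in, once; it reports no verdict.
The state is a dict: "time_s": time; "joint_positions": joint angles; "qd": joint speeds; "joint_efforts": joint torques, N m; "tcp_pos": TCP position; "orientation": TCP orientation; "contact_force": force on the tool from outside, world axes, zero at the start; "wrist_torque": the same for the moment, N m; "grip_width": finger opening in mm.
Only numpy, scipy, OpenCV 4.12 (cv2) and the standard library are available. Lean on these libraries where they do the work, as an engineer would, in place of code of your own. Each camera call takes 0.05 s, during which the arm holds its last target. There are 200 camera calls.

## Working session

There is one attempt and no reset: what is moved stays moved. The work goes in short steps, Python scripts to look and compute and a shell command to move; the robot and the scene stay as the last step left them, time stands still between calls to the robot, and variables do not carry over. Pictures are saved under pics/ and viewed, about 8 in all and at most 12, crops included, and the job is handed in when it is done.

```bash
mkdir -p pics
python3 - <<'E'
from workcell import manip
import cv2,numpy as np
s=manip.read_state(); print(s, manip.hold_point_z)
for n in("scene","side"):
    im=manip.camera(n); cv2.imwrite(f"pics/{n}0.png",im)
    m=manip.camera_model(n); print(n,m["fx"],m["fy"],m["cx"],m["cy"],np.round(m["extrinsics"],3).tolist())
E
```

```text
{'time_s': 0.0, 'joint_positions': array([-0.08380756,  0.57651812,  0.02481314,  1.43792306, -0.01497797,
        1.12901051, -0.05651432]), 'qd': array([ 0.00041025,  0.00138616,  0.00067258, -0.00083613, -0.00070348,
        0.00026859,  0.00053747]), 'joint_efforts': array([ 1.10782021e-03, -7.65753937e+01,  2.25157209e+00, -2.85965914e+01,
        1.54639565e-02,  1.25475466e-02,  7.09064329e-05]), 'tcp_pos': array([6.74535047e+02, 2.08773589e-02, 2.30446071e+02]), 'orientation': array([-7.07074556e-01,  7.07138510e-01, -5.69192108e-04, -6.13409321e-04]), 'contact_force': array([ 0.41014365, -0.43669859,  0.08253966]), 'wrist_torque': array([-0.05657308,  0.01762637,  0.05719652]), 'grip_width': 85.09609708974065} 18.700000000000003
scene 385.9815382340024 385.9815382340024 319.84118825106134 198.19240548376268 [[0.812, 0.339, -0.476, 935.977], [0.584, -0.5, 0.639, -430.026], [-0.022, -0.797, -0.604, 535.378], [0.0, 0.0, 0.0, 1.0]]
side 387.2484594781428 387.2484594781428 323.26056848367784 196.70524020462878 [[0.719, -0.509, 0.474, 194.13], [-0.695, -0.527, 0.489, -403.382], [0.001, -0.681, -0.733, 763.376], [0.0, 0.0, 0.0, 1.0]]
```

View pics/scene0.png

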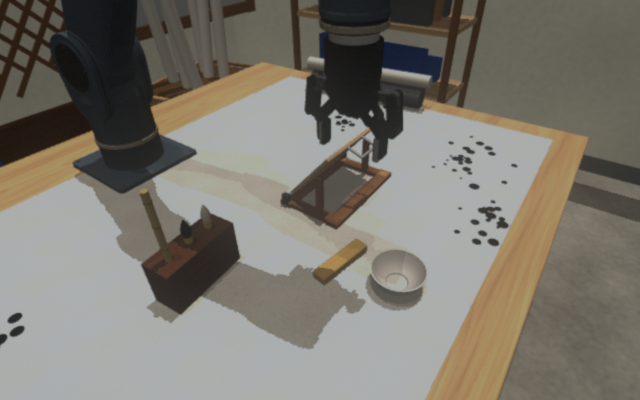

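View pics/side0.png

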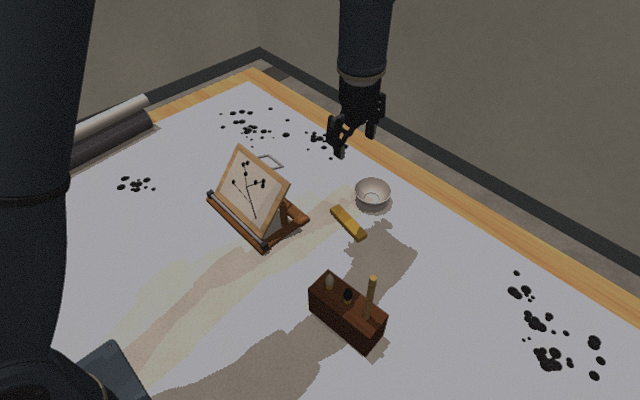

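Run:
```python
import cv2,numpy as np
a=cv2.imread("pics/scene0.png");b=cv2.imread("pics/side0.png")
c1=cv2.resize(a[110:230,270:400],(390,360),interpolation=cv2.INTER_CUBIC)
c2=cv2.resize(b[135:255,200:320],(360,360),interpolation=cv2.INTER_CUBIC)
im=np.hstack([c1,c2])
cv2.imwrite("pics/crop.png",im)
for n,i in(("scene",a),("side",b)):
    h=cv2.cvtColor(i,cv2.COLOR_BGR2HSV)
    m=cv2.inRange(h,(14,70,60),(32,255,255))
    k,l,st,ce=cv2.connectedComponentsWithStats(m)
    for j in range(1,k):
        if 40<st[j][4]<3000: print(n,st[j],ce[j].round(1))
```

```text
scene [297   4  23  16 230] [308.9  11.8]
scene [388  11  65  28 700] [426.4  26.7]
scene [457  14  21  21 235] [466.1  22.1]
scene [151  76  18   9  64] [160.3  80.4]
scene [298 127  73  62 266] [337.2 153.8]
scene [139 189  34  74 611] [155.6 225. ]
scene [202 220  11   9  62] [207.2 224.6]
scene [183 236  10   9  56] [188.1 240.3]
scene [313 239  54  45 977] [339.4 260.9]
side [ 147   67  189   63 2765] [247.4  96.7]
side [ 214  143   76   96 1340] [253.4 192.5]
side [330 204  38  39 550] [348.4 222.7]
side [363 274  14  46 301] [369.5 296. ]
```

View pics/crop.png

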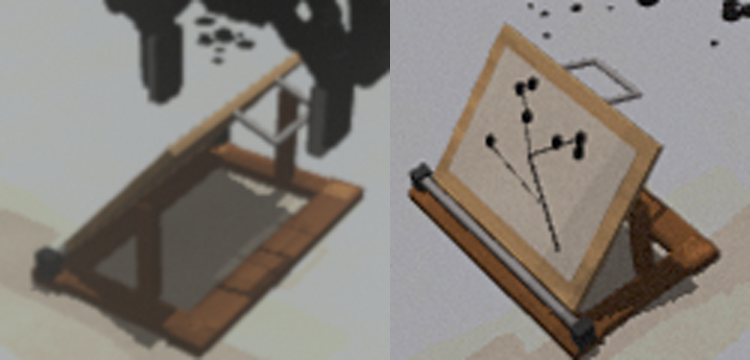

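```bash
cat > h.py <<'E'
import numpy as np
from workcell import manip
def ray(n,uv,m=None):
    m=m or manip.camera_model(n);E=np.array(m["extrinsics"])
    d=E[:3,:3]@[(uv[0]-m["cx"])/m["fx"],(uv[1]-m["cy"])/m["fy"],1];return E[:3,3],d/np.linalg.norm(d)
def plane(n,uv,z,m=None):
    o,d=ray(n,uv,m);return o+d*(z-o[2])/d[2]
def tri(r1,r2):
    (a,d),(b,e)=r1,r2;t=np.linalg.lstsq(np.c_[d,-e],b-a,rcond=None)[0]
    p,q=a+d*t[0],b+e*t[1];return (p+q)/2,np.linalg.norm(p-q)
E
python3 - <<'E'
import cv2,numpy as np
from h import *
np.set_printoptions(precision=1,suppress=True)
for n,b in(("scene",(139,189,34,74)),("side",(363,274,14,46))):
    i=cv2.imread(f"pics/{n}0.png");h=cv2.cvtColor(i,cv2.COLOR_BGR2HSV)
    m=cv2.inRange(h,(14,70,60),(32,255,255));x,y,w,hh=b
    ends=[]
    for rows in (range(y+2,y+10),range(y+hh-14,y+hh-6)):
        c=[];
        for r in rows:
            k=np.flatnonzero(m[r,x:x+w])+x; c.append((k.mean(),r,len(k)))
        ends.append(np.mean(c,0)); 
    A,B=ends;sl=(B[0]-A[0])/(B[1]-A[1])
    top=(A[0]+(y+2-A[1])*sl,y+2);print(n,A,B,"top",top,plane(n,top,225))
    bot=(A[0]+(y+hh-2-A[1])*sl,y+hh-2);print("bot@90",bot,plane(n,bot,90))
T={"TL":(238.3,143.3),"TR":(290.7,184.3)}
P={k:plane("side",v,147.1) for k,v in T.items()};print(P)
mid=(P["TL"]+P["TR"])/2;v=P["TL"]-P["TR"];print("width",np.linalg.norm(v[:2]))
ye=v/np.linalg.norm(v);ye[2]=0;xe=np.array([ye[1],-ye[0],0]);o=mid-99.8*xe;o[2]=0
print("easel o",o,"xe",xe,"yaw",np.degrees(np.arctan2(xe[1],xe[0])),"loop",o+120.4*xe+[0,0,135.1])
for k,v in{"hl":(210,193.3),"hr":(264.3,246.7)}.items():print(k,plane("side",v,22))
print(tri(ray("side",(283.7,166.3)),ray("scene",(362.3,157.7))))
print(tri(ray("side",((605-390)/3+200,103/3+135)),ray("scene",(348.3,147.7))))
for uv in((269.3,155),(283.7,166.3)):print(plane("side",uv,130))
E
```

```text
scene [144.3 194.5   8.6] [165.6 252.5   8.8] top (np.float64(143.02640086206895), 191) [ 478.2 -225.6  225. ]
bot@90 (np.float64(168.74838362068965), 261) [ 482.2 -227.6   90. ]
side [372.4 279.5   7.5] [367.1 309.5   7. ] top (np.float64(372.9724206349206), 276) [ 479.3 -223.4  225. ]
bot@90 (np.float64(365.58908730158737), 318) [ 473.9 -227.1   90. ]
{'TL': array([566.7, 285.2, 147.1]), 'TR': array([566.6,  85.6, 147.1])}
width 199.5926560995749
easel o [466.8 185.4   0. ] xe [ 1. -0.  0.] yaw -0.024903896771390176 loop [587.2 185.4 135.1]
hl [467.5 307.1  22. ]
hr [463.9  72.3  22. ]
(array([606.5, 159.7, 127.5]), np.float64(0.5625836728710683))
(array([571.9, 161.1, 139. ]), np.float64(0.5338545409065163))
[605.6 213.5 130. ]
[604.7 157.1 130. ]
```

```bash
python3 -m pendant '{"delta_pos":[[0,-0.8,0],[-4.9,-1.2,-5.62],[-4.9,-1.2,-5.62],[-4.9,-1.2,-5.62],[-4.9,-1.2,-5.62],[-4.9,-1.2,-5.62],[-4.9,-1.2,-5.62],[-4.9,-1.2,-5.62],[-4.9,-1.2,-5.62],[-4.9,-1.2,-5.62]],"angular":[[0,0,0],[0,0,0],[0,0,0],[0,0,0],[0,0,0],[0,0,0],[0,0,0],[0,0,0],[0,0,0],[0,0,0]],"gripper":[0,0,0,0,0,0,0,0,0,0]}' 60
python3 - <<'E'
from h import *
import cv2
m=manip.camera_model("wrist");i=manip.camera("wrist");cv2.imwrite("pics/w1.png",i)
print(np.round(m["extrinsics"],3).tolist(),m["fx"],m["cx"],m["cy"])
E
```

```text
time_s: 1.35
tcp_pos: [479.7, -223.8, 279.0]
orientation: [0.707, -0.707, -0.001, 0.001]
contact_force: [0.2, -0.1, 0.0]
grip_width: 85.2
[[1.0, 0.002, 0.001, 480.717], [0.002, -0.959, -0.282, -151.945], [0.0, 0.282, -0.96, 421.827], [0.0, 0.0, 0.0, 1.0]] 305.4288573846024 317.1020823609327 198.62244280495938
```

View pics/w1.png

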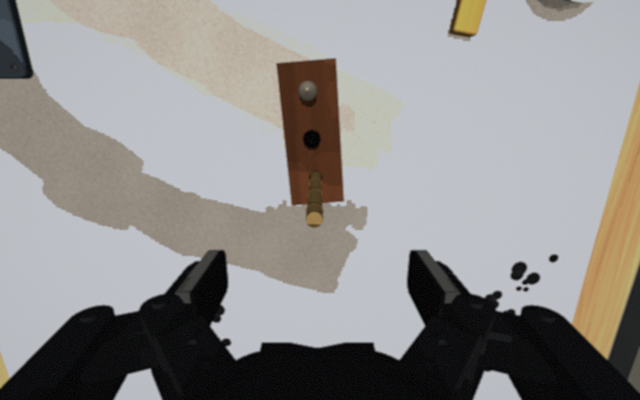

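Stick top at (314,218) → world (479,-224); the TCP is over it within 1 mm. Descend and grip.

```bash
python3 -m pendant '{"delta_pos":[[0,1,0],[0,2,0],[0,2.35,0],[0,2.35,0],[0,2.35,0],[0,2.35,0],[0,2.35,0],[0,2.35,0],[0,2.35,0],[0,2.35,0],[0,2.35,0]],"angular":[[0,0,0],[0,0,0],[0,0,0],[0,0,0],[0,0,0],[0,0,0],[0,0,0],[0,0,0],[0,0,0],[0,0,0],[0,0,0]],"gripper":[0,0,0,0,1,1,1,1,1,1,1]}' 60
```

```text
time_s: 2.78
tcp_pos: [479.0, -225.0, 185.7]
orientation: [-0.707, 0.707, 0.0, 0.0]
contact_force: [-1.6, -0.2, 6.4]
grip_width: 10.3
```

```bash
python3 -m pendant '{"delta_pos":[[0,-0.5,0],[0,-1,0],[0,-1.6,0],[0,-2.3,0],[0,-3,0],[0,-3.7,0],[0,-4.4,0],[0,-4.4,0],[0,-4.4,0],[0,-4.4,0]],"angular":[[0,0,0],[0,0,0],[0,0,0],[0,0,0],[0,0,0],[0,0,0],[0,0,0],[0,0,0],[0,0,0],[0,0,0]],"gripper":[1,1,1,1,1,1,1,1,1,1]}'
python3 - <<'E'
from h import *
import cv2
cs=[cv2.cvtColor(manip.camera(n),cv2.COLOR_BGR2RGB)[:,:,::-1] for n in("scene","side")]
for n,i in zip(("scene","side"),cs):cv2.imwrite(f"pics/{n}2.png",i)
cv2.imwrite("pics/two2.png",np.hstack([cs[0][0:330,60:460],cs[1][0:330,200:600]]))
E
```

```text
time_s: 4.03
tcp_pos: [478.6, -224.6, 360.3]
orientation: [0.707, -0.707, 0.001, 0.001]
contact_force: [0.6, -0.5, -0.4]
grip_width: 10.4
```

View pics/two2.png

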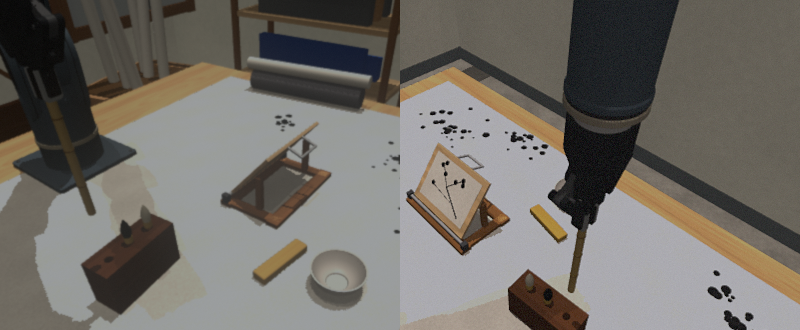

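```bash
python3 - <<'E'
from h import *
print(tri(ray("scene",(152,215)),ray("side",(371,291))))
# loop corners, scene2 crop: shift 60
E
python3 -m pendant '{"delta_pos":[[0.7,0,0.7],[2.73,0,2],[2.73,0,3.3],[2.73,0,4.6],[2.73,0,5.9],[2.73,0,7.2],[2.73,0,8.5],[2.73,0,9.5],[2.73,0,10.25],[2.73,0,10.25],[2.73,0,10.25],[2.73,0,10.25],[2.73,0,10.25]],"angular":[[0,0,0],[0,0,0],[0,0,0],[0,0,0],[0,0,0],[0,0,0],[0,0,0],[0,0,0],[0,0,0],[0,0,0],[0,0,0],[0,0,0],[0,0,0]],"gripper":[1,1,1,1,1,1,1,1,1,1,1,1,1]}'
python3 - <<'E'
from h import *
import cv2
a,b=manip.camera("scene"),manip.camera("side")
cv2.imwrite("pics/scene3.png",a);cv2.imwrite("pics/side3.png",b)
E
python3 - <<'E'
import cv2,numpy as np
a=cv2.imread("pics/scene3.png")[60:230,270:410];b=cv2.imread("pics/side3.png")[80:250,200:330]
cv2.imwrite("pics/two3.png",np.hstack([cv2.resize(a,(420,510),interpolation=cv2.INTER_CUBIC),cv2.resize(b,(390,510),interpolation=cv2.INTER_CUBIC)])[:,:800])
E
```

```text
(array([ 478.11813659, -225.48312906,  181.60495309]), np.float64(0.04542438201519785))
time_s: 5.75
tcp_pos: [588.4, 184.2, 361.4]
orientation: [-0.707, 0.707, -0.001, 0.001]
contact_force: [-0.5, -0.3, -0.8]
grip_width: 10.3
```

View pics/two3.png

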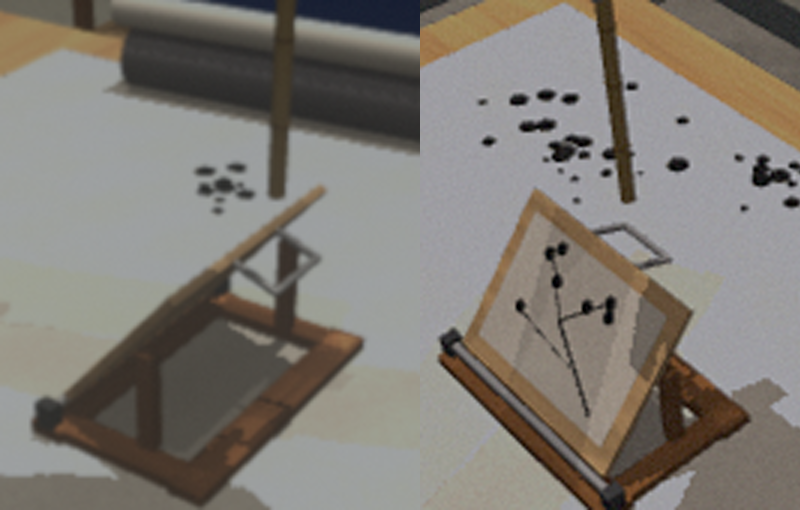

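Run:
```python
from h import *
np.set_printoptions(precision=1,suppress=True)
p=tri(ray("scene",(362.3,157.3)),ray("side",(283.3,167.3)));q=tri(ray("scene",(376.7,145.7)),ray("side",(271.7,155.3)))
print(p,q,(p[0]+q[0])/2)
print("stick end",tri(ray("scene",(270+277/3,60+196/3)),ray("side",(200+208/3,80+200/3))))
```

```text
(array([605.2, 160.4, 126.3]), np.float64(3.2842450860422354)) (array([610.1, 210.3, 130.8]), np.float64(3.841114068511878)) [607.7 185.3 128.6]
stick end (array([589.1, 184.1, 184.3]), np.float64(0.728783484023774))
```

```bash
python3 -m pendant '{"delta_pos":[[0,0.5,0],[0,0.9,0],[0,1.15,0],[0,1.4,0],[0,1.65,0],[0,1.65,0],[0,1.65,0]],"angular":[[0,0,0],[0,0,0],[0,0,0],[0,0,0],[0,0,0],[0,0,0],[0,0,0]],"gripper":[1,1,1,1,1,1,1]}'
python3 - <<'E'
from h import *
import cv2
a,b=manip.camera("scene")[60:230,270:410],manip.camera("side")[80:250,200:330]
cv2.imwrite("pics/two4.png",np.hstack([cv2.resize(a,(420,510),interpolation=cv2.INTER_CUBIC),cv2.resize(b,(380,510),interpolation=cv2.INTER_CUBIC)]))
E
```

```text
time_s: 6.72
tcp_pos: [588.4, 185.3, 295.7]
orientation: [0.707, -0.707, -0.0, -0.0]
contact_force: [0.3, -0.1, 0.2]
grip_width: 10.2
```

View pics/two4.png

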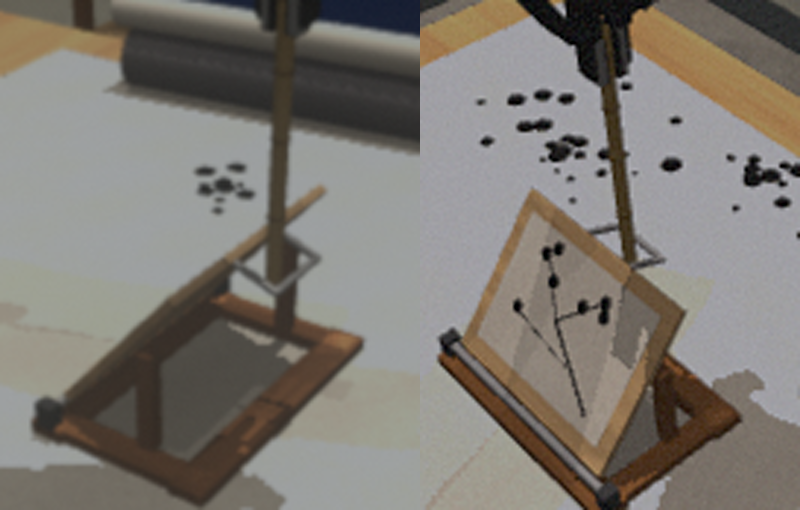

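Stick is inside the loop in both views (stick crosses the wire at about (278,285) left, (628,262) right). Lower further and swing up slowly.

```bash
python3 -m pendant '{"delta_pos":[[0,0.3,0],[0,0.6,0],[0,0.9,0],[0,1,0],[0,1,0]],"angular":[[0,0,0],[0,0,0],[0,0,0],[0,0,0],[0,0,0]],"gripper":[1,1,1,1,1]}' 80
python3 -m pendant '{"delta_pos":[[-0.1,0,0],[-0.2,0,0],[-0.3,0,0],[-0.42,-0.05,0],[-0.54,-0.1,0],[-0.66,-0.15,0],[-0.78,-0.2,0],[-0.9,-0.25,0],[-1.02,-0.3,0],[-1.14,-0.35,0],[-1.26,-0.4,0],[-1.38,-0.45,0],[-1.5,-0.5,0],[-1.62,-0.5,0],[-1.74,-0.5,0],[-1.86,-0.5,0],[-1.96,-0.5,0],[-2.05,-0.5,0],[-2.1,-0.5,0],[-2.1,-0.5,0]],"angular":[[0,0,0],[0,0,0],[0,0,0],[0,0,0],[0,0,0],[0,0,0],[0,0,0],[0,0,0],[0,0,0],[0,0,0],[0,0,0],[0,0,0],[0,0,0],[0,0,0],[0,0,0],[0,0,0],[0,0,0],[0,0,0],[0,0,0],[0,0,0]],"gripper":[1,1,1,1,1,1,1,1,1,1,1,1,1,1,1,1,1,1,1,1]}'
python3 - <<'E'
from h import *
import cv2
A,B=manip.camera("scene"),manip.camera("side");cv2.imwrite("pics/scene5.png",A);cv2.imwrite("pics/side5.png",B)
a,b=A[60:230,260:400],B[80:250,190:320]
cv2.imwrite("pics/two5.png",np.hstack([cv2.resize(a,(420,510),interpolation=cv2.INTER_CUBIC),cv2.resize(b,(380,510),interpolation=cv2.INTER_CUBIC)]))
E
```

```text
time_s: 7.45
tcp_pos: [588.1, 185.2, 254.9]
orientation: [-0.707, 0.707, -0.0, -0.0]
contact_force: [-0.6, 0.5, -0.9]
grip_width: 10.2
time_s: 9.95
tcp_pos: [504.1, 185.2, 275.3]
orientation: [-0.707, 0.707, -0.0, -0.0]
contact_force: [-0.3, -0.9, -0.6]
grip_width: 10.3
```

View pics/two5.png

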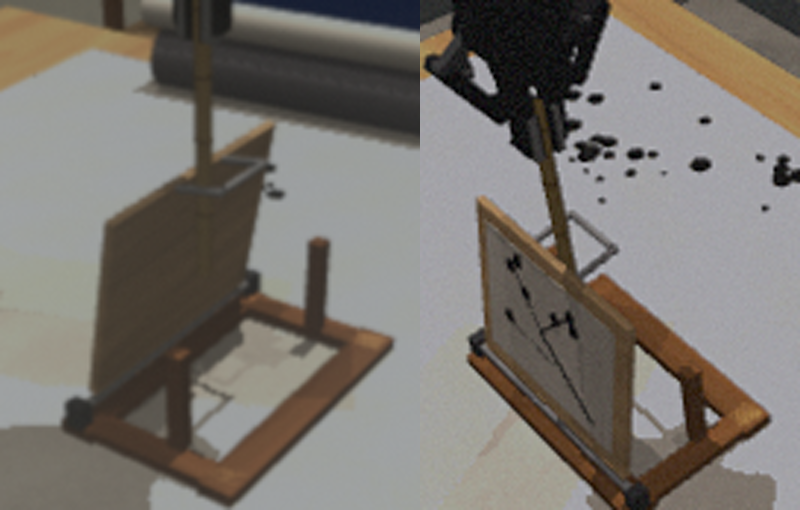

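Run:
```python
from h import *
np.set_printoptions(precision=1,suppress=True)
for uv in((210.5,145.7),(262.5,189.3)):print(plane("side",uv,180))
for uv in((190+57/2.923,80+345/3),(190+216/2.923,80+494/3)):print("cap",plane("side",uv,22))
s=(260+112/3,60+226/3);print(plane("scene",s,180)) # near top corner back (y small)
print(plane("scene",(260+275/3,60+123/3),180))
```

```text
[494.8 286.4 180. ]
[494.6  89.3 180. ]
cap [463.1 302.8  22. ]
cap [466.8  77.5  22. ]
[501.1  86.3 180. ]
[502.1 284.  180. ]
```

```bash
python3 -m pendant '{"delta_pos":[[-0.08,0,0],[-0.16,0,0],[-0.24,0,0],[-0.32,0,0],[-0.4,0,0],[-0.46,0,0],[-0.51,0,0],[-0.55,0,0],[-0.55,0,0],[-0.55,0,0],[-0.55,0,0]],"angular":[[0,0,0],[0,0,0],[0,0,0],[0,0,0],[0,0,0],[0,0,0],[0,0,0],[0,0,0],[0,0,0],[0,0,0],[0,0,0]],"gripper":[1,1,1,1,1,1,1,1,1,1,1]}'
python3 - <<'E'
from h import *
import cv2
A,B=manip.camera("scene"),manip.camera("side");cv2.imwrite("pics/scene6.png",A);cv2.imwrite("pics/side6.png",B)
a,b=A[60:230,260:390],B[80:250,190:320]
cv2.imwrite("pics/two6.png",np.hstack([cv2.resize(a,(390,510),interpolation=cv2.INTER_CUBIC),cv2.resize(b,(390,510),interpolation=cv2.INTER_CUBIC)]))
E
```

```text
time_s: 11.42
tcp_pos: [482.2, 185.2, 275.3]
orientation: [0.707, -0.707, 0.0, -0.0]
contact_force: [0.9, -0.2, 0.1]
grip_width: 10.2
```

View pics/two6.png

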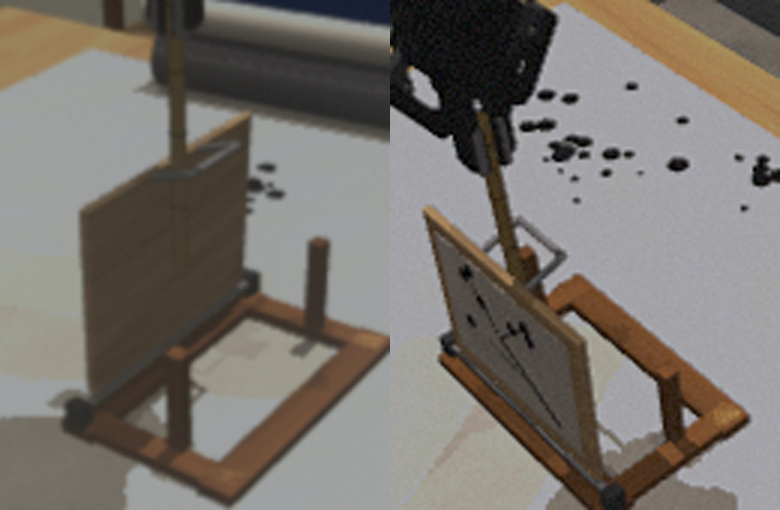

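Run:
```python
from h import *
np.set_printoptions(precision=1,suppress=True)
for uv in((190+37/3,80+209/3),(190+193/3,80+345/3)):print("front",plane("side",uv,182))
for uv in((260+83/3,60+212/3),(260+250/3,60+113/3)):print("back",plane("scene",uv,182))
```

```text
front [472.3 284.9 182. ]
front [471.4  86.3 182. ]
back [475.4  88.1 182. ]
back [478.4 285.7 182. ]
```

```bash
python3 -m pendant '{"delta_pos":[[-0.03,0,0],[-0.05,0,0],[-0.05,0,0],[-0.05,0,0],[-0.05,0,0],[-0.05,0,0],[-0.05,0,0],[-0.05,0,0]],"angular":[[0,0,0],[0,0,0],[0,0,0],[0,0,0],[0,0,0],[0,0,0],[0,0,0],[0,0,0]],"gripper":[1,1,1,1,1,1,1,1]}'
python3 - <<'E'
from h import *
import cv2
A,B=manip.camera("scene"),manip.camera("side")
a,b=A[60:230,260:390],B[80:250,190:320]
cv2.imwrite("pics/two7.png",np.hstack([cv2.resize(a,(390,510),interpolation=cv2.INTER_CUBIC),cv2.resize(b,(390,510),interpolation=cv2.INTER_CUBIC)]))
E
```

```text
time_s: 12.52
tcp_pos: [480.2, 185.2, 275.3]
orientation: [-0.707, 0.707, -0.0, -0.0]
contact_force: [-0.5, 0.7, -0.3]
grip_width: 10.2
```

View pics/two7.png

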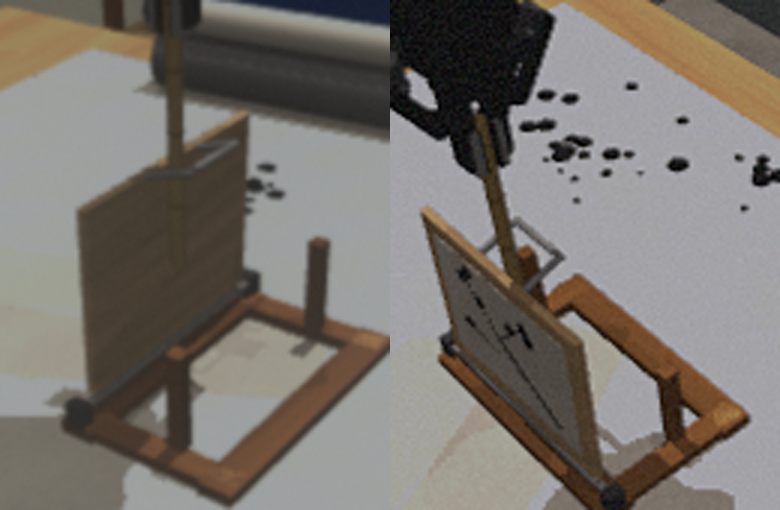

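The board moved only about 1 px with the stick. It stands nearly upright, resting against the stick, which is in the loop. Handing in.

```bash
python3 -c "
from workcell import manip
manip.close_job()"
```

```text
the job is handed in; nothing more can be done
```

I pulled the stick out of the stand, passed its lower end down through the wire loop, and swung the board up slowly. I handed the job in at about 12.6 s with the stick still gripped.

- **Board angle:** about 0.02–0.04 rad short of straight up, where up to 0.1 is allowed. The stick's position gave 0.034 rad and the board's edges in the pictures gave 0.047 rad. I then moved 2 mm (about 0.013 rad) closer and did not measure the angle again. The hinge position is good to about 3 mm, which adds about 0.02 rad of doubt.
- **Stick:** upright and gripped (opening 10.2 mm on a 12 mm stick). Its lower end is about 90 mm below the loop, worked out from the tool height. The pictures show it inside the loop on the board's back.
- **Board and wrist force:** the gripper stayed more than 60 mm above the board throughout. The measured force was under 1.5 N at every check during the swing.
- **Other objects:** the brushes, bowl and paperweight looked unmoved in the picture after the stick came out. I did not check them again after that, though the arm did not go near them.

No check failed. The final picture showed the board moved only slightly with the stick, but I did not measure directly that it was still. The hand-in reported no verdict.

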